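# Let one red dip out of the dip-cup dispenser

### The job

An order needs one red dip: at the two-lane dip dispenser, press down with the fingertips the orange paddle of the lane that holds the red dip cup, keep it fully down until the cup has slid under the lifted gate and come to rest against the front lip, then let the paddle come up again so that the gate closes behind it. Do not touch or lift either cup by hand, do not work the other lane's paddle, and leave the things standing around where they are.

Things in the scene. Friction and masses are not known exactly. Their poses are not given: they have to be found in the camera images.
- dispenser: Fixed steel dispenser, 305 (x) x 186 (y) mm; origin: centre of its underside, x to its rear, y to its left, z up. Two chutes, centres at y = +45 (left) and -45 mm (right), 84 mm wide; slippery floors fall to the front (-x) by 0.30 rad. Axle at x -22, z 138 mm (brackets up to 157) carries a lever over each lane: orange paddle at the rear, 30 mm wide gate at the front. 22 mm front lip stops the cup.
- left_lever (a joint): rocking lever of the left lane (y = +45 mm), rad: 0 at rest with the gate closed (a spring returns it there), growing as the paddle is pressed, to 0.5 at the stop. The gate clears the cup from about 0.36. Takes about 4 N on the paddle to start and 6 N at the stop.
- right_lever (a joint): the same for the right lane (y = -45 mm)
- left_paddle (a point): centre of the top face of the left lane's orange paddle, 40 x 40 mm, 6 mm thick, on the lever 90 mm behind the axle; 176 mm above the worktop at rest, sloping up to the rear by 0.30 rad; fully pressed it is 44 mm lower, 8 mm further to the rear, sloping down to the rear by 0.20 rad. The two paddles are 50 mm apart (gap).
- right_paddle (a point): the same for the right lane's paddle
- left_lane_end (a point): point on the floor of the left lane where the centre of the underside of a cup lies when it rests against the front lip (it may stop up to 15 mm to either side)
- right_lane_end (a point): the same for the right lane
- dip_red: red dip cup with red sides and a round red sticker on its pale lid, 69 mm across, 34 mm high, about 60 g; origin at the centre of its underside, z its own upward axis (leaning with the chute). Stands in either lane behind the closed gate, origin at about x = -21 mm of the dispenser; let out, it slides by itself in about a second to about x = -112 mm.
- dip_white: white dip cup with plain pale lid, same size, behind the closed gate of the other lane; it stays there
- sanitiser: pump bottle, 69x62x167 mm, loose, on the worktop right of the dispenser; origin at the centre of its underside
- shaker_chili: glass shaker with steel cap, pinkish filling, 73x72x119 mm, loose, on the worktop left of the dispenser; origin at the centre of its underside
- call_bell: round counter bell, 82 mm across, 67 mm high, loose, on the right; origin at the centre of its underside
Not all that is in view belongs to the job. What is shaped like the dip_red but blue or yellow is not meant.

How it is judged:
On the way:
1. the red cup has slid to the front lip of its lane while its paddle is still held down (x of dip_red in the frame of dispenser between -0.13 and -0.1 m and z of dip_red in the frame of dispenser between 0.022 and 0.045 m and angle between dip_red's own z axis and vertical below 0.42 rad and ((y of dip_red in the frame of dispenser above 0 m and value of joint left_lever above 0.36 rad) or (y of dip_red in the frame of dispenser below 0 m and value of joint right_lever above 0.36 rad))), for 0.2 s.
At the end, for the whole second after the job is handed in: The red cup rests upright against the front lip of its lane (within about 12 mm), both levers are back at rest (within 0.06 rad, gates closed), and the white cup is still behind its gate (moved less than 15 mm) (x of dip_red in the frame of dispenser between -0.13 and -0.1 m and z of dip_red in the frame of dispenser between 0.022 and 0.045 m and angle between dip_red's own z axis and vertical below 0.42 rad and linear speed of dip_red below 0.02 m/s and value of joint each of left_lever, right_lever below 0.06 rad and distance of dip_white from where it was at the start of the episode below 0.015 m); the robot touches nothing.
It fails at once if the paddle of the white cup's lane is worked (more than 0.12 rad) ((y of dip_white in the frame of dispenser above 0 m and value of joint left_lever above 0.12 rad) or (y of dip_white in the frame of dispenser below 0 m and value of joint right_lever above 0.12 rad)).
It fails at once if the white cup is moved from behind its gate (distance of dip_white from where it was at the start of the episode above 0.02 m).
It fails at once if the robot touches a dip cup (contact force between any of the fingers, the arm and dip_red above 0.3 N or contact force between any of the fingers, the arm and dip_white above 0.3 N).
It fails at once if a dip cup is lifted out of its lane (z of any of dip_red, dip_white in the frame of dispenser above 0.085 m).
It fails at once if the pump bottle, shaker or bell is moved more than 20 mm or tipped (distance of any of sanitiser, shaker_chili, call_bell from where it was at the start of the episode above 0.02 m or angle between any of sanitiser, shaker_chili, call_bell's own z axis and vertical above 0.2 rad).
It also fails if it takes over 32 s, if anything falls off the work surface, if the arm or the gripper's body presses on something with over 40 N, if the wrist force passes 120 N, or if a joint passes its speed limit or range.

### The arm

A 6-joint arm with a two-finger parallel gripper is mounted at the origin on a cart in front of the work surface, level with it; the furniture and walls round the work are solid. World frame = base frame: x ahead of the robot, y to its left, z up, the work surface at z = 0. Lengths are in m, angles in rad, forces in N, time in s.
With the tool pointing down it reaches from about 0.375 to 0.9 m from the base axis. Payload 3.1 kg.
Tool frame: the origin (TCP) lies between the finger pads; the fingertips stand 14 mm ahead of it and the grasp point (between the pads) lies 5 mm behind it (robot.finger_overhang is the distance from the TCP to the fingertips, in m); z points along the fingers, y is the line along which they close (so a half turn about z gives the same grasp; the last joint's range is limited). The gripper opens to 87 mm and grips with 3 to 60 N. Pads are 19 mm wide; open, the fingers measure 117 mm over their backs; the gripper's body (75 mm by 190 mm) begins 51 mm behind the grasp point.
Start: joints at [-1.472, 0.527, 1.433, -0, 1.181, -0.178], TCP at [0.171, -0.601, 0.215] pointing down, gripper open.
Joint ranges: [-3.08, 3.08], [-0.75, 2.2], [0.22, 2.44], [-1.43, 4.57], [0, 2.65], [-2.85, 2.85]. Speed limits (rad/s): [2.79, 2.79, 3.14, 3.14, 3.14, 3.14].

### API

Orientations are given as a unit quaternion [x, y, z, w].
In Python, from rig import monitor, cams, workorder, robot gives the robot as it stands.
- The arm moves only by the tool send_rows, never from a script. Its argument "moves" is one flat list of numbers, 7 for each row, row after row: the opening, from 0 (shut) to 1 (fully open), then the shift along the world's x, y, z in cm, then the turn, a rotation vector about the world's x, y, z in rad. A call has 1 to 5 rows; each row is the pose to reach, as a shift and turn from the pose commanded when the call began; what a row does not reach only later rows make up. A row lasts 1/12 s, in which the tool goes at most 41.7 mm and 7.16 degrees, less where a joint would pass 70% of its speed; a pose out of reach is approached as far as the arm can. A call with a gripper value outside its range is refused whole. The fingers move at their own pace and stop on an object; "grip_force" is the grip in N (left out, the last holds). Time passes only in rows, so rows that repeat a pose let the fingers close. It gives the time, the measured TCP pose, the force, the opening and the grip force at its end, in the units of the state.
- monitor.get_obs(): the state, without advancing time (a new reading comes with each control period).
- cams.camera(name): name is "side" or "top" or "wrist"; returns a dict with "pixels" (384x512x3 uint8, blue, green, red), "range_z" (384x512 float32, m along the optical axis (not along the pixel's ray), 0 where there is no reading), "fovy" (degrees; the focal length in pixels is half the picture's height over the tangent of half this angle, whatever the lens; pixels are square), "cx", "cy" (the principal point, pixels), "dist_coeffs" ([k1, k2, p1, p2, k3] as OpenCV has them; the pictures are not rectified), "rvec" (rotation vector, rad) and "tvec" (3), from world to camera coordinates, as OpenCV has them; the wrist camera has in their place "hand_eye" (4x4, takes a point from camera to tool coordinates, whose origin is the TCP and whose axes are the flange's). Camera axes: x right, y down, z forward; pixel columns grow to the right and rows downward; lengths in m; the calibration is good to about 2 mm. A picture is of the moment at which its call begins: read the wrist's pose just before it.
- workorder.hand_in(): hands the job in; it is judged then, once.
The state is a dict: "time": time; "q": joint angles; "joint_velocities": joint speeds; "joint_torque": joint torques, N m; "position": TCP position; "tool_rot": TCP orientation; "ft_force": force on the tool from outside, world axes, zero at the start; "moment": the same for the moment, N m; "grip_width": finger opening in m; "grip_force": force on a finger pad.
Only numpy, scipy, OpenCV 4.12 (cv2) and the standard library are available. Lean on these libraries where they do the work, as an engineer would, in place of code of your own. Each camera call takes 0.05 s, during which the arm holds its last target. There are 200 camera calls.

## Working session

There is one attempt and no reset: what is moved stays moved. The work goes in short steps, Python scripts to look and compute and a tool call to move; the robot and the scene stay as the last step left them, time stands still between calls to the robot, and variables do not carry over. Pictures are saved under pics/ and viewed, at most 10 in all, crops included, and the job is handed in when it is done.

Besides the shell and the picture viewer there is one more tool, called after "Request:" by a JSON object that holds its "name" and its "arguments", one argument or row to a line. send_rows: Moves the arm, as the interface text tells. Its arguments: {"type":"object","properties":{"moves":{"type":"array","items":{"type":"number"}},"grip_force":{"type":"number"}},"required":["moves"]}

```bash
mkdir -p pics
cat > h.py <<'E'
import numpy as np,cv2
from rig import monitor,cams,workorder,robot
def K(c):
    h=c["pixels"].shape[0]; f=h/2/np.tan(np.radians(c["fovy"])/2)
    return np.array([[f,0,c["cx"]],[0,f,c["cy"]],[0,0,1.]])
def pts(c):
    """world point for each pixel (from depth), HxWx3"""
    h,w=c["range_z"].shape
    uv=np.stack(np.meshgrid(np.arange(w),np.arange(h)),-1).reshape(-1,1,2).astype(np.float64)
    n=cv2.undistortPoints(uv,K(c),np.array(c["dist_coeffs"],float)).reshape(h,w,2)
    z=c["range_z"].astype(float)
    p=np.dstack([n*z[...,None],z])
    R=cv2.Rodrigues(np.array(c["rvec"],float))[0]
    return (p-np.array(c["tvec"]).ravel())@R
E
python3 - <<'E'
from h import *
for n in("top","side"):
    c=cams.camera(n); cv2.imwrite(f"pics/{n}.png",c["pixels"]); np.savez(f"{n}.npz",**c)
    P=pts(c); print(n,c["fovy"],(c["range_z"]>0).mean())
    hsv=cv2.cvtColor(c["pixels"],cv2.COLOR_BGR2HSV)
    for nm,lo,hi in(("orange",(8,150,100),(20,255,255)),("red",(0,150,70),(6,255,255))):
        m=cv2.inRange(hsv,lo,hi); k,l,s,ce=cv2.connectedComponentsWithStats(m)
        for i in range(1,k):
            if s[i,4]>25:
                q=P[(l==i)&(c["range_z"]>0)]; print(nm,s[i],ce[i].round(1),np.median(q,0).round(3) if len(q) else None)
o=monitor.get_obs(); print({k:np.round(v,3) for k,v in o.items()}, robot.finger_overhang)
E
```

```text
top 57.903650010266084 0.996337890625
orange [289 175  15  15 198] [296.4 182.4] [ 0.524 -0.158  0.176]
orange [256 178  15  15 199] [263.2 185.2] [ 0.513 -0.069  0.176]
red [384 181  35  23 279] [400.8 191.6] [ 0.544 -0.506  0.025]
red [485 189  23  11  73] [495.7 193.8] [ 0.549 -0.839  0.011]
red [291 217   6  11  46] [293.4 222. ] [ 0.427 -0.159  0.091]
side 43.64621528788197 0.8289998372395834
orange [260 168  14   9  66] [266.3 171.7] [ 0.523 -0.155  0.175]
orange [248 178  14   9  76] [254.6 182. ] [ 0.511 -0.066  0.176]
red [  0  35  22  34 637] [ 9.2 52.4] [ 1.798 -0.188  0.435]
red [306 175   8   6  29] [310.  177.6] [ 0.531 -0.511  0.023]
{'time': np.float64(0.1), 'q': array([-1.471,  0.528,  1.434, -0.   ,  1.181, -0.178]), 'joint_velocities': array([ 0.001, -0.002, -0.003, -0.002,  0.001,  0.001]), 'joint_torque': array([-1.0000e-03, -4.4099e+01, -1.7715e+01,  6.3000e-02,  5.3000e-02,
       -0.0000e+00]), 'position': array([ 0.171, -0.6  ,  0.214]), 'tool_rot': array([ 0.99 ,  0.138,  0.   , -0.001]), 'ft_force': array([ 0.511,  0.785, -0.065]), 'moment': array([-0.097, -0.014,  0.006]), 'grip_force': np.float64(0.0), 'grip_width': np.float64(0.087)} 0.014
```

Run:
```python
import cv2
t=cv2.imread("pics/top.png");s=cv2.imread("pics/side.png")
cv2.imwrite("pics/topc.png",cv2.resize(t[140:300,210:410],None,fx=3.9,fy=3.7,interpolation=2))
cv2.imwrite("pics/sidec.png",cv2.resize(s[110:260,180:380],None,fx=4,fy=4,interpolation=2))
```

```text
(no output)
```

View pics/top.png

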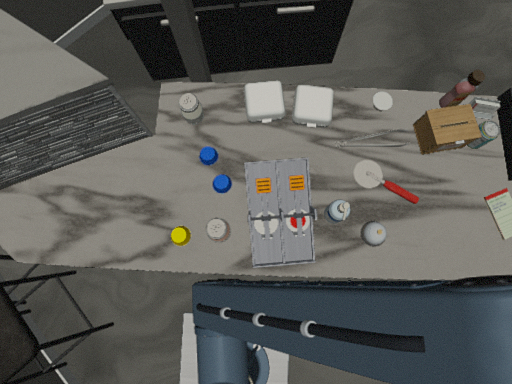

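View pics/topc.png

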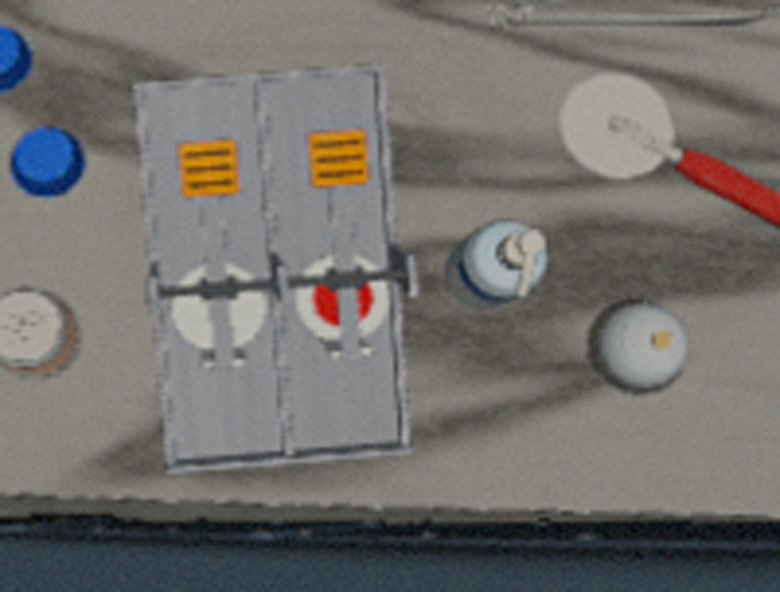

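View pics/sidec.png

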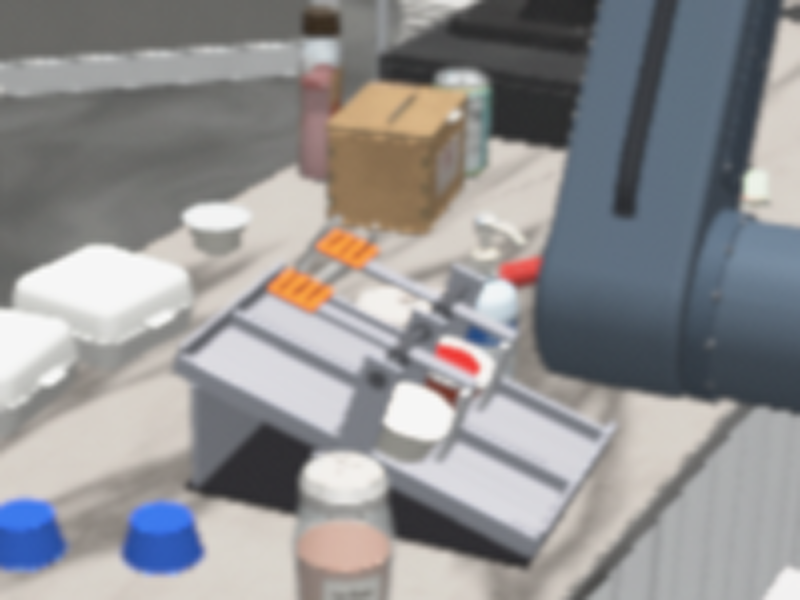

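Two candidate lanes. The left cup in the top view (265,224) has a plain pale lid. The right cup (297,222) has a round red sticker and red sides, which the enlarged top and side crops confirm. So the target is the right paddle, at top (296,182), which is about (0.524, -0.157, 0.176) in the world with dispenser yaw about 0.12. The blue and yellow cups are decoys.

Request:
{"name": "send_rows", "arguments": {
  "moves": [0,3,4,4,0,0,-0.05,0,5,7,8,0,0,-0.1,0,8,10,9,0,0,-0.15,0,10,13,9,0,0,-0.15,0,11,14,9,0,0,-0.15],
  "grip_force": 20
}}

```text
time: 0.52
position: [0.2823, -0.46, 0.3063]
tool_rot: [0.998, 0.063, 0.0, 0.001]
ft_force: [0.2, -0.9, 0.1]
grip_width: 0.0616
grip_force: 0.0
```

Request:
{"name": "send_rows", "arguments": {
  "moves": [0,2.5,3.1,0,0,0,0,0,5,6.2,0,0,0,0,0,7.5,9.3,0,0,0,0,0,10,12.4,0,0,0,0,0,12,15,0,0,0,0]
}}

```text
time: 0.93
position: [0.4024, -0.3083, 0.3045]
tool_rot: [0.998, 0.064, 0.0, -0.001]
ft_force: [0.6, -0.7, -0.7]
grip_width: 0.0286
grip_force: 0.0
```

Request:
{"name": "send_rows", "arguments": {
  "moves": [0,2.5,3.1,0,0,0,0,0,5,6.2,0,0,0,0,0,7.5,9.3,0,0,0,0,0,10,12.4,0,0,0,0,0,12.5,15.3,0,0,0,0]
}}

```text
time: 1.35
position: [0.527, -0.1558, 0.3044]
tool_rot: [0.998, 0.064, -0.0, -0.0]
ft_force: [0.9, -0.8, 0.2]
grip_width: 0.0018
grip_force: 0.0
```

Request:
{"name": "send_rows", "arguments": {
  "moves": [0,0,0,-3,0,0,0,0,0,0,-6,0,0,0,0,0.1,0,-8.5,0,0,0,0,0.1,0,-9,0,0,0,0,0.1,0,-9,0,0,0]
}}

```text
time: 1.77
position: [0.526, -0.1572, 0.2127]
tool_rot: [0.998, 0.064, -0.002, -0.001]
ft_force: [-0.6, 0.2, 0.1]
grip_width: 0.0009
grip_force: 0.0
```

Run:
```python
from h import *
from scipy.spatial.transform import Rotation as R
o=monitor.get_obs();c=cams.camera("wrist");cv2.imwrite("pics/w1.png",c["pixels"])
H=np.array(c["hand_eye"]);T=np.eye(4);T[:3,:3]=R.from_quat(o["tool_rot"]).as_matrix();T[:3,3]=o["position"]
W=np.linalg.inv(T@H);c["rvec"]=cv2.Rodrigues(W[:3,:3])[0];c["tvec"]=W[:3,3]
P=pts(c);m=cv2.inRange(cv2.cvtColor(c["pixels"],cv2.COLOR_BGR2HSV),(8,150,100),(20,255,255))
k,l,s,ce=cv2.connectedComponentsWithStats(m)
for i in range(1,k):
    if s[i,4]>100: q=P[l==i];print(s[i],ce[i].round(),np.percentile(q,[2,50,98],axis=0).round(3).tolist())
print(o["position"],o["ft_force"])
```

```text
[  87  187   67   48 2157] [121. 208.] [[0.495, -0.088, 0.171], [0.517, -0.069, 0.178], [0.533, -0.05, 0.182]]
[ 224  188   60   42 1736] [253. 205.] [[0.513, -0.176, 0.173], [0.531, -0.156, 0.179], [0.543, -0.138, 0.183]]
[ 0.52596531 -0.15715609  0.21270885] [-0.56792737  0.22961361  0.10520311]
```

View pics/w1.png

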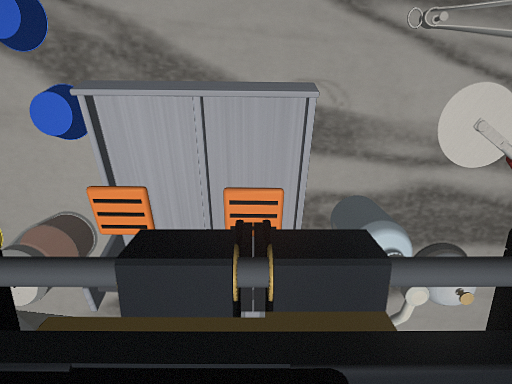

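The wrist view shows the fingertips centred over the right paddle (253,205). The left paddle (121,208) is well clear. Next I press down.

Request:
{"name": "send_rows", "arguments": {
  "moves": [0,0.1,0,-1.5,0,0,0,0,0.2,0,-2.5,0,0,0,0,0.4,0,-3.5,0,0,0,0,0.6,0.1,-4.5,0,0,0,0,0.8,0.1,-5.5,0,0,0]
}}

```text
time: 2.23
position: [0.538, -0.1578, 0.1606]
tool_rot: [0.998, 0.063, 0.003, 0.001]
ft_force: [3.0, 1.8, 4.5]
grip_width: 0.0001
grip_force: 2.1
```

Request:
{"name": "send_rows", "arguments": {
  "moves": [0,0.1,0,-0.5,0,0,0,0,0.2,0,-0.8,0,0,0,0,0.2,0,-0.9,0,0,0,0,0.2,0,-0.9,0,0,0,0,0.2,0,-0.9,0,0,0]
}}

```text
time: 2.65
position: [0.5375, -0.1572, 0.1511]
tool_rot: [0.998, 0.064, 0.0, 0.0]
ft_force: [2.2, -0.5, 4.1]
grip_width: 0.0005
grip_force: 1.4
```

Request:
{"name": "send_rows", "arguments": {
  "moves": [0,0,0,-0.3,0,0,0,0,0,0,-0.4,0,0,0,0,0,0,-0.5,0,0,0,0,0,0,-0.5,0,0,0,0,0,0,-0.5,0,0,0]
}}

```text
time: 3.07
position: [0.5375, -0.1571, 0.1458]
tool_rot: [0.998, 0.064, 0.0, 0.0]
ft_force: [3.2, -0.5, 4.5]
grip_width: 0.0006
grip_force: 1.8
```

Request:
{"name": "send_rows", "arguments": {
  "moves": [0,0,0,0,0,0,0,0,0,0,0,0,0,0,0,0,0,0,0,0,0,0,0,0,0,0,0,0,0,0,0,0,0,0,0]
}}

```text
time: 3.48
position: [0.5375, -0.157, 0.1458]
tool_rot: [0.998, 0.064, 0.0, 0.0]
ft_force: [3.2, -0.2, 4.0]
grip_width: 0.0006
grip_force: 1.8
```

```bash
cat > chk.py <<'E'
from h import *
import sys
for n in("top","side"):
    c=cams.camera(n);P=pts(c);b=c["pixels"]
    m=cv2.inRange(cv2.cvtColor(b,cv2.COLOR_BGR2HSV),(0,150,70),(6,255,255))
    k,l,s,ce=cv2.connectedComponentsWithStats(m)
    for i in range(1,k):
        if s[i,4]>15: print(n,s[i],ce[i].round(),np.median(P[l==i],0).round(3))
    y,x,h,w=(140,210,160,200) if n=="top" else (110,180,150,200)
    cv2.imwrite(f"pics/{n}_{sys.argv[1]}.png",cv2.resize(b[y:y+h,x:x+w],None,fx=3,fy=3))
o=monitor.get_obs();print(o["time"],o["position"],o["ft_force"])
E
python3 chk.py a; python3 -c "
import cv2,numpy as np;cv2.imwrite('pics/a.png',np.vstack([cv2.imread('pics/top_a.png'),cv2.imread('pics/side_a.png')])[:, :][::1][:930]) if 0 else cv2.imwrite('pics/a.png',cv2.resize(np.hstack([cv2.imread('pics/top_a.png')[:450],cv2.imread('pics/side_a.png')]),(800,300)))"
```

```text
top [384 181  35  23 278] [401. 192.] [ 0.542 -0.505  0.025]
top [485 189  22  10  68] [496. 194.] [ 0.549 -0.839  0.011]
side [  0  35  21  34 636] [ 9. 52.] [ 1.798 -0.187  0.435]
side [306 176   6   5  21] [309. 178.] [ 0.533 -0.509  0.023]
side [293 199  10   7  27] [298. 201.] [ 0.417 -0.175  0.088]
3.5833 [ 0.53753706 -0.15704988  0.14579184] [ 2.1930028  -0.6919002   4.40657957]
```

View pics/a.png

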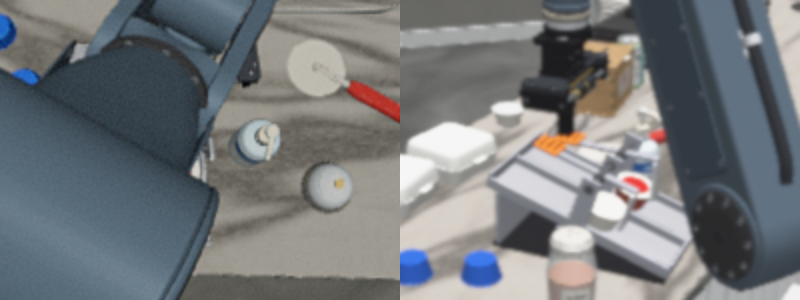

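Run:
```python
from h import *
c=cams.camera("side");b=c["pixels"];P=pts(c)
cv2.imwrite("pics/b.png",cv2.resize(b[145:245,210:340],None,fx=6,fy=6,interpolation=2))
m=cv2.inRange(cv2.cvtColor(b,cv2.COLOR_BGR2HSV),(8,150,100),(20,255,255))
k,l,s,ce=cv2.connectedComponentsWithStats(m)
for i in range(1,k):
    if s[i,4]>15:q=P[l==i]; print(s[i],ce[i].round(),np.percentile(q,[5,50,95],axis=0).round(3).tolist())
```

```text
[248 176  24  11 138] [259. 181.] [[0.498, -0.165, 0.151], [0.519, -0.08, 0.172], [0.54, -0.05, 0.18]]
```

View pics/b.png

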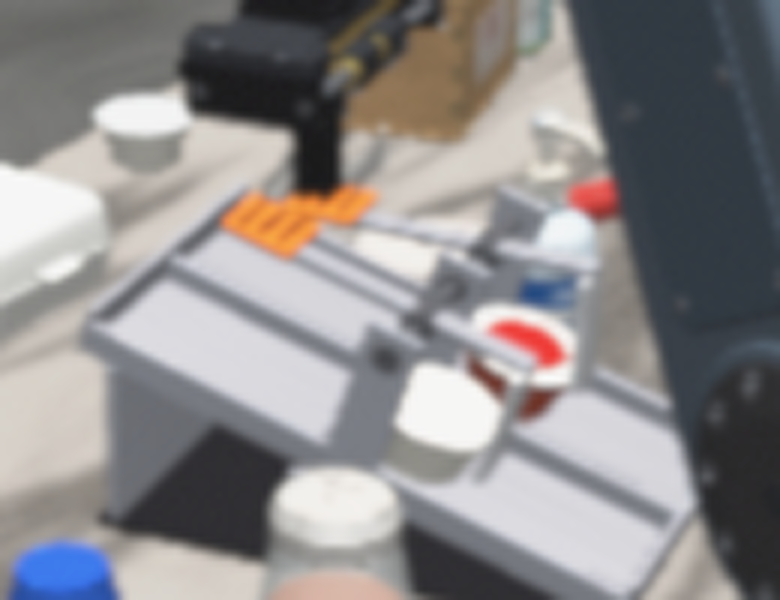

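Run:
```python
from h import *
c=cams.camera("side");b=c["pixels"];P=pts(c)
m=cv2.inRange(cv2.cvtColor(b,cv2.COLOR_BGR2HSV),(8,120,90),(20,255,255))>0
q=P[m&(P[...,1]<-.12)&(P[...,1]>-.2)]
d=np.array([[.9925,.123],[-.123,.9925]])
q2=np.c_[q[:,:2]@d.T,q[:,2]]; i=np.argsort(q2[:,0])
print("paddle in disp-aligned axes",q2[i].round(3).tolist()[::2]); 
print("centre at rest",d@[.524,-.157],"tip",d@monitor.get_obs()["position"][:2])
# dark finger pixels just above paddle
g=P[(b.max(2)<50)&(P[...,0]>.48)&(P[...,0]<.6)&(P[...,1]<-.1)&(P[...,1]>-.2)&(P[...,2]<.19)&(P[...,2]>.1)]
print(len(g),np.percentile(g,[2,25,50,75,98],axis=0).round(3).tolist())
```

```text
paddle in disp-aligned axes [[0.486, -0.224, 0.153], [0.488, -0.22, 0.151], [0.489, -0.214, 0.153], [0.49, -0.226, 0.152], [0.491, -0.237, 0.151], [0.492, -0.23, 0.154], [0.493, -0.208, 0.151], [0.495, -0.205, 0.152], [0.495, -0.214, 0.152], [0.498, -0.211, 0.153], [0.498, -0.229, 0.153], [0.499, -0.23, 0.149], [0.501, -0.219, 0.153], [0.502, -0.204, 0.152], [0.504, -0.242, 0.15], [0.504, -0.202, 0.149], [0.505, -0.204, 0.151], [0.506, -0.23, 0.151], [0.506, -0.239, 0.151], [0.507, -0.225, 0.149], [0.508, -0.204, 0.154], [0.51, -0.206, 0.149], [0.511, -0.202, 0.151], [0.512, -0.203, 0.147], [0.513, -0.215, 0.152], [0.515, -0.204, 0.149], [0.516, -0.214, 0.156], [0.518, -0.209, 0.154], [0.519, -0.204, 0.152], [0.521, -0.209, 0.153], [0.523, -0.204, 0.155], [0.525, -0.203, 0.151]]
centre at rest [ 0.500759  -0.2202745] tip [ 0.5141781  -0.22200736]
50 [[0.526, -0.161, 0.161], [0.529, -0.15, 0.168], [0.531, -0.148, 0.175], [0.537, -0.145, 0.182], [0.542, -0.142, 0.188]]
```

The enlarged side crop shows the right paddle only about two thirds down: level, z about 0.152, θ about 0.3. The gate (around 510,380) still blocks the red cup (525,350), so I press further in small steps and watch the force.

Request:
{"name": "send_rows", "arguments": {
  "moves": [0,0,0,-0.2,0,0,0,0,0,0,-0.4,0,0,0,0,0,0,-0.6,0,0,0,0,0,0,-0.6,0,0,0]
}}

```text
time: 4.02
position: [0.5376, -0.157, 0.1394]
tool_rot: [0.998, 0.064, 0.0, -0.0]
ft_force: [3.8, 0.6, 4.7]
grip_width: 0.0006
grip_force: 2.4
```

```bash
cat > c2.py <<'E'
from h import *
import sys
c=cams.camera("side");b=c["pixels"];P=pts(c);hs=cv2.cvtColor(b,cv2.COLOR_BGR2HSV)
d=np.array([[.9925,.123],[-.123,.9925]])
def rep(n,m):
    q=P[m]; print(n,len(q),np.median(q,0).round(3),"disp-aligned xy",(d@np.median(q,0)[:2]).round(3)) if len(q) else print(n,0)
m=cv2.inRange(hs,(8,120,90),(20,255,255))>0
rep("paddleR",m&(P[...,1]<-.13)&(P[...,1]>-.2)); rep("paddleL",m&(P[...,1]>-.11))
m=cv2.inRange(hs,(0,150,70),(6,255,255))>0
rep("sticker",m&(P[...,1]<-.1)&(P[...,1]>-.25)&(P[...,0]<.7))
k=(b.max(2)<60)&(abs(P[...,0]-.53)<.1)&(P[...,1]>-.13)&(P[...,1]<0)&(P[...,2]>.16)&(P[...,2]<.3)
q=P[k]; print("body left part z",len(q),np.percentile(q[:,2],[1,5,20,50]).round(3) if len(q) else "")
if len(sys.argv)>1: cv2.imwrite(sys.argv[1],cv2.resize(b[145:245,210:340],None,fx=6,fy=6,interpolation=2))
E
python3 c2.py
```

```text
paddleR 51 [ 0.525 -0.15   0.147] disp-aligned xy [ 0.502 -0.213]
paddleL 91 [ 0.511 -0.064  0.175] disp-aligned xy [ 0.499 -0.126]
sticker 43 [ 0.404 -0.174  0.084] disp-aligned xy [ 0.379 -0.223]
body left part z 437 [0.219 0.224 0.234 0.256]
```

Request:
{"name": "send_rows", "arguments": {
  "moves": [0,0,0,-0.2,0,0,0,0,0,0,-0.4,0,0,0,0,0,0,-0.6,0,0,0,0,0,0,-0.6,0,0,0]
}}

```text
time: 4.4
position: [0.5376, -0.157, 0.1335]
tool_rot: [0.998, 0.064, 0.0, -0.0]
ft_force: [4.8, 0.9, 4.9]
grip_width: 0.0003
grip_force: 2.6
```

```bash
python3 c2.py pics/c.png
```

```text
paddleR 45 [ 0.522 -0.15   0.142] disp-aligned xy [ 0.5   -0.213]
paddleL 91 [ 0.513 -0.066  0.175] disp-aligned xy [ 0.501 -0.129]
sticker 66 [ 0.367 -0.162  0.068] disp-aligned xy [ 0.345 -0.206]
body left part z 460 [0.214 0.218 0.229 0.251]
```

View pics/c.png

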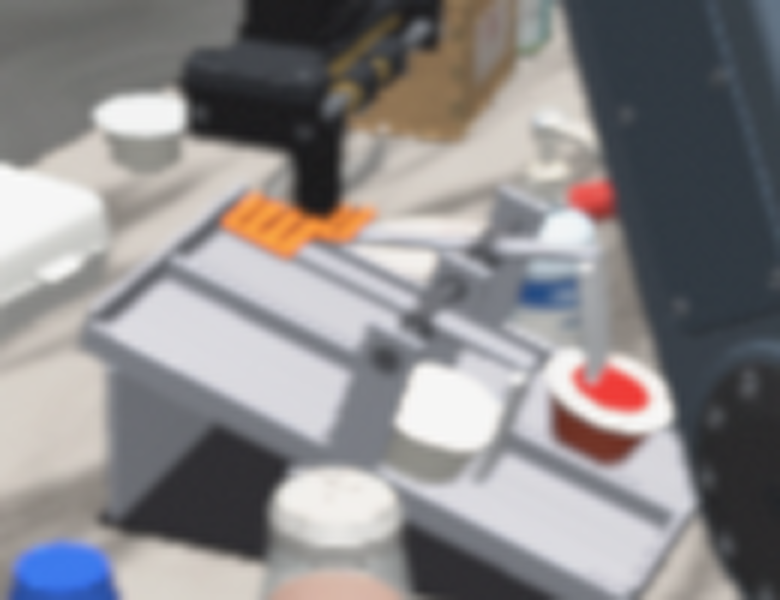

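The red cup (610,400) is now sliding out under the gate. I press a little more and hold.

Request:
{"name": "send_rows", "arguments": {
  "moves": [0,0,0,-0.2,0,0,0,0,0,0,-0.4,0,0,0,0,0,0,-0.5,0,0,0,0,0,0,-0.5,0,0,0,0,0,0,-0.5,0,0,0]
}}

```text
time: 4.87
position: [0.5376, -0.157, 0.1288]
tool_rot: [0.998, 0.064, 0.0, -0.0]
ft_force: [4.6, 0.6, 4.7]
grip_width: 0.0004
grip_force: 2.7
```

Request:
{"name": "send_rows", "arguments": {
  "moves": [0,0,0,0,0,0,0,0,0,0,0,0,0,0,0,0,0,0,0,0,0,0,0,0,0,0,0,0,0,0,0,0,0,0,0]
}}

```text
time: 5.28
position: [0.5376, -0.157, 0.1289]
tool_rot: [0.998, 0.064, 0.0, 0.0]
ft_force: [3.9, 1.1, 4.7]
grip_width: 0.0003
grip_force: 2.7
```

Request:
{"name": "send_rows", "arguments": {
  "moves": [0,0,0,0,0,0,0,0,0,0,0,0,0,0,0,0,0,0,0,0,0,0,0,0,0,0,0,0,0,0,0,0,0,0,0]
}}

```text
time: 5.7
position: [0.5376, -0.157, 0.1288]
tool_rot: [0.998, 0.064, 0.0, 0.0]
ft_force: [4.1, 0.7, 4.3]
grip_width: 0.0003
grip_force: 2.7
```

```bash
python3 c2.py pics/d.png
```

```text
paddleR 48 [ 0.524 -0.149  0.137] disp-aligned xy [ 0.502 -0.213]
paddleL 91 [ 0.511 -0.065  0.175] disp-aligned xy [ 0.499 -0.127]
sticker 52 [ 0.342 -0.16   0.056] disp-aligned xy [ 0.32  -0.201]
body left part z 491 [0.211 0.213 0.225 0.25 ]
```

View pics/d.png

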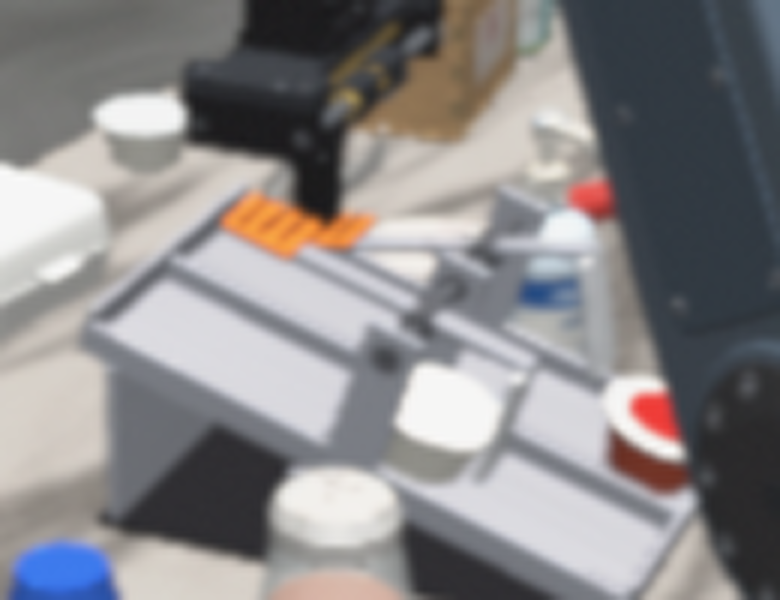

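The cup (645,440) is at the front end of its lane, partly hidden by the arm. I hold once more to check that it has stopped.

Request:
{"name": "send_rows", "arguments": {
  "moves": [0,0,0,-0.1,0,0,0,0,0,0,-0.3,0,0,0,0,0,0,-0.3,0,0,0,0,0,0,-0.3,0,0,0,0,0,0,-0.3,0,0,0]
}}

```text
time: 6.17
position: [0.5375, -0.157, 0.1258]
tool_rot: [0.998, 0.064, 0.0, 0.0]
ft_force: [5.0, 0.6, 5.1]
grip_width: 0.0005
grip_force: 2.8
```

Request:
{"name": "send_rows", "arguments": {
  "moves": [0,0,0,0,0,0,0,0,0,0,0,0,0,0,0,0,0,0,0,0,0,0,0,0,0,0,0,0,0,0,0,0,0,0,0]
}}

```text
time: 6.58
position: [0.5375, -0.157, 0.1258]
tool_rot: [0.998, 0.064, 0.0, 0.0]
ft_force: [4.6, 1.4, 4.6]
grip_width: 0.0006
grip_force: 2.8
```

```bash
python3 c2.py pics/e.png; python3 -c "
import cv2;a=cv2.imread('pics/d.png');b=cv2.imread('pics/e.png');print(cv2.absdiff(a,b)[360:500,590:680].mean(),cv2.absdiff(a,b)[400:560,100:400].mean())"
```

```text
paddleR 46 [ 0.525 -0.149  0.135] disp-aligned xy [ 0.503 -0.213]
paddleL 92 [ 0.511 -0.064  0.176] disp-aligned xy [ 0.499 -0.126]
sticker 52 [ 0.342 -0.158  0.057] disp-aligned xy [ 0.32  -0.198]
body left part z 511 [0.207 0.211 0.222 0.248]
0.7161640211640211 0.37509722222222225
```

The cup is stationary against the lip and the lever is well past 0.36. I release along the same path.

Request:
{"name": "send_rows", "arguments": {
  "moves": [0,0,0,1,0,0,0,0,-0.2,0,2,0,0,0,0,-0.4,0,3,0,0,0,0,-0.6,0,4,0,0,0,0,-0.8,0,5,0,0,0]
}}

```text
time: 7.05
position: [0.5267, -0.1566, 0.1761]
tool_rot: [0.998, 0.064, -0.003, -0.001]
ft_force: [0.3, 0.2, 0.9]
grip_width: 0.0002
grip_force: 0.0
```

Request:
{"name": "send_rows", "arguments": {
  "moves": [0,0,0,1.5,0,0,0,0,0,0,4,0,0,0,0,0,0,8,0,0,0,0,0,0,11,0,0,0,0,0,0,13,0,0,0]
}}

```text
time: 7.47
position: [0.5284, -0.1567, 0.3087]
tool_rot: [0.998, 0.064, -0.0, 0.0]
ft_force: [0.5, -0.5, -0.7]
grip_width: 0.0005
grip_force: 0.0
```

Request:
{"name": "send_rows", "arguments": {
  "moves": [0,-2.5,-3.1,0,0,0,0,0,-5,-6.2,0,0,0,0,0,-7.5,-9.3,0,0,0,0,0,-10,-12.4,0,0,0,0,0,-12,-15,0,0,0,0]
}}

```text
time: 7.88
position: [0.406, -0.3068, 0.3053]
tool_rot: [0.998, 0.064, -0.002, -0.002]
ft_force: [0.6, -0.5, -0.6]
grip_width: 0.0008
grip_force: 0.0
```

Request:
{"name": "send_rows", "arguments": {
  "moves": [0,-2.5,-3.1,0,0,0,0,0,-5,-6.2,0,0,0,0,0,-7.5,-9.3,0,0,0,0,0,-10,-12.4,0,0,0,0,0,-12,-15,0,0,0,0]
}}

```text
time: 8.3
position: [0.2863, -0.4568, 0.3052]
tool_rot: [0.998, 0.063, -0.001, -0.002]
ft_force: [0.4, -0.7, -0.4]
grip_width: 0.0007
grip_force: 0.0
```

Request:
{"name": "send_rows", "arguments": {
  "moves": [0,-2,-3.5,0,0,0,0,0,-4,-7,0,0,0,0,0,-6,-10,0,0,0,0,0,-8,-13,0,0,0,0,0,-8,-13,0,0,0,0]
}}

```text
time: 8.72
position: [0.2042, -0.5909, 0.3045]
tool_rot: [0.998, 0.061, -0.002, -0.0]
ft_force: [0.1, -0.2, -0.4]
grip_width: 0.0004
grip_force: 0.0
```

```bash
python3 c2.py; python3 chk.py f
```

```text
paddleR 83 [ 0.523 -0.155  0.175] disp-aligned xy [ 0.5   -0.219]
paddleL 93 [ 0.513 -0.064  0.175] disp-aligned xy [ 0.501 -0.126]
sticker 80 [ 0.336 -0.171  0.06 ] disp-aligned xy [ 0.313 -0.211]
body left part z 0 
top [383 181  36  23 283] [401. 192.] [ 0.542 -0.505  0.025]
top [485 189  23  11  72] [496. 194.] [ 0.549 -0.839  0.011]
top [292 247  14  14 164] [298. 254.] [ 0.339 -0.179  0.063]
side [  0  35  22  34 636] [ 9. 52.] [ 1.797 -0.188  0.436]
side [306 176   8   5  27] [310. 178.] [ 0.531 -0.51   0.022]
side [316 211  11   7  52] [321. 214.] [ 0.338 -0.178  0.063]
side [313 219  11   7  28] [318. 223.] [ 0.336 -0.151  0.045]
8.8667 [ 0.20884205 -0.58513065  0.30473038] [0.13297238 0.45979171 0.03047979]
```

View pics/top_f.png

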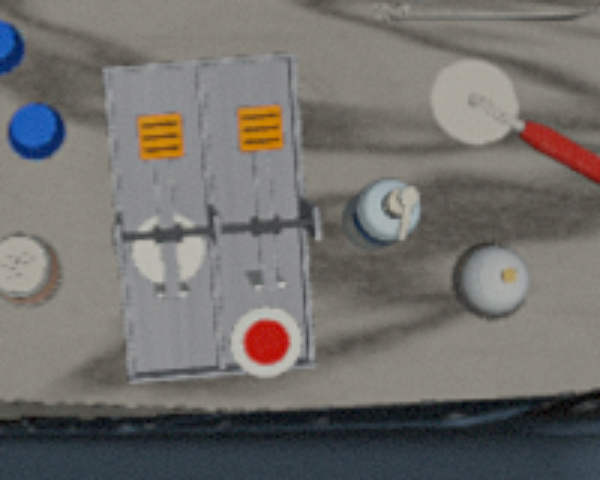

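The red cup (267,342) rests against the front lip, both paddles are up, the white cup is unmoved, and the things standing around are in place.

```bash
python3 -c "
from rig import workorder;print(workorder.hand_in())"
```

```text
the job is handed in; nothing more can be done
None
```

The red dip was let out of the right lane and rests against the front lip, with both gates closed and the white cup and loose items unmoved in the last camera check; the job is handed in, but no verdict came back.

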